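Cover the wash pot and lift the washed bush with the tongs

TASK

The flanged bush has just come out of the wash pot: first put the lid on the pot, gently, so that it sits down in the rim and level. Then take the tongs, close their jaws on the sleeve of the flanged bush on the drain rack and lift it about 10 cm straight up, to drip off over the rack; never touch the bush with the gripper itself, and leave the other parts and things where they are. Finish holding: the program ends with the gripper still squeezing the tongs and the bush hanging still in their jaws, clear above the rack.

Things in the scene. Friction and masses are not known exactly. Their poses are not given: they have to be found in the camera images.
- lid: round steel lid lying right way up on the table, about 0.2 kg. Origin: centre of its underside, z up. Locating plug 8 mm deep, 98 mm across (bevelled to 92 mm at its foot); on it a disc 118 mm across, 4 mm thick; on that a knob on the axis: neck 16 mm across, 8 mm high, head 26 mm across, 24 mm high (44 mm overall). Seated, its origin is 8 mm below the pot's rim
- lid_knob (a point): middle of the lid's knob head, on its axis, 32 mm above the lid's origin; grip it here from above, 26 mm wide from any side
- pot: open steel wash pot standing loose on the table, 110 mm across, 95 mm high, wall 3 mm (mouth 104 mm across), about 0.9 kg; two small loop handles on its own +y and -y sides reach out to 80 mm from its axis at 66 mm height. Origin: centre of its underside, z up
- pot_rim (a point): centre of the pot's mouth, on the level of its rim, 95 mm above the pot's origin
- tongs: sprung stainless tongs, 220 mm long, 0.12 kg, lying on their side: the two arms lie side by side and close towards each other along the table. Origin: on the table, midway between the arms at the finger grips, near the balance point; own +x to the jaws, +y across, z up. Pivot barrel 95 mm behind the origin, 24 mm high. Arms: strips 20 mm high, 2 to 22 mm above the origin
- tongs_grip (a point): middle between the arms at the straight finger grips (45 mm behind to 45 mm ahead of it), 12 mm above the tongs' origin: grip across the arms here from above. Width over the arms here: 56 mm free, 48 half squeezed, 34 with jaws on the bush, 20 shut. Squeezing takes 5 N at first, 9 N at 34 mm, 11 N shut; eased, the arms spring open again. Held at 46 to 48 mm they do not slip
- tongs_jaws (a point): middle between the two flat jaw pads (40 mm long, 24 mm high, centred here), 90 mm ahead of the tongs' origin and 12 mm above it; same axes as the tongs. Inside gap: 70 mm free, about 55 when the grips are 48 mm wide, 28 when they are 34 mm wide (arms then parallel)
- tongs_left (a joint): closing angle of the left (+y) arm, 0 free and open, 0.1135 with the jaws 28 mm apart, 0.185 shut; the other arm closes equally
- bush: the flanged bush: a bronze bearing sleeve standing upright on the drain rack on its flange. Flange 40 mm across, 5 mm thick, at the bottom; plain round sleeve 28 mm across above it, bore 19 mm, 36 mm high in all; 0.09 kg. Origin: centre of its underside, z up. Two other bronze parts stand in the same row, 85 mm apart centre to centre; the bush may be in any of the three places
- bush_sleeve (a point): point on the bush's axis at the middle of the sleeve, 20 mm above the bush's underside; close the jaws about here, level with it
- collar: plain bronze collar on the rack: a flat ring 42 mm across, 14 mm high, no flange; origin: centre of its underside. To be left alone
- gear: bronze gear on the rack: toothed wheel 45 mm across and 12 mm high with a 20 mm hub on top, 26 mm high in all; origin: centre of its underside. To be left alone
- rack: drain rack fixed to the table: a low steel drip tray 170 mm (own x) by 290 mm (own y) with a wire grid on which the parts stand in a row along its own y. Origin: centre of its underside, on the table; the tops of the wires are 30 mm above it, nothing on it stands higher but the parts. Own x points away from the robot, within 12 degrees
- ink_knife: ink knife with a wooden handle lying on the table, 200 mm long, under 35 mm high; to be left alone
- brayer: hand ink roller lying on the table, about 180 mm long, 40 mm high; to be left alone
- ink_tin: closed ink tin, 80 mm across, 70 mm high; to be left alone
- oil_can: small oil can with a thin spout, 68 mm across, 175 mm high; to be left alone
- ink_jar: ink jar with a screw cap, 64 mm across, 80 mm high; to be left alone

How it is judged (in metres and radians):
On the way, in this order (a step that is already met when the one before it is completed fails the run):
1. the lid sits seated and level on the pot, let go, with the bush still standing on the rack (horizontal distance between lid and pot below 0.006 m and z of lid in the frame of pot_rim below -0.006 m and angle between lid's own z axis and vertical below 0.05 rad and contact force between the fingers and lid below 0.1 N and contact force between bush and rack above 0.2 N), for 0.3 s.
2. the bush is in the jaws of the tongs, off the rack (contact force between tongs and bush above 1 N and contact force between bush and rack below 0.05 N and z of bush in the frame of rack above 0.045 m and contact force between the fingers and tongs above 2 N), for 0.2 s.
At the end, for the whole second after the job is handed in: Lid in the pot's mouth: within 6 mm of its axis, 2 mm of home, 3 degrees of level. The gripper squeezes the tongs (over 2 N); only their jaws carry the bush (over 1 N), still, its underside 60 to 200 mm above the wires, within the rack's outline; tongs and bush clear of rack and table (horizontal distance between lid and pot below 0.006 m and z of lid in the frame of pot_rim below -0.006 m and angle between each of lid, pot's own z axis and vertical below 0.05 rad and contact force between the fingers and tongs above 2 N and contact force between tongs and bush above 1 N and z of bush in the frame of rack between 0.09 and 0.23 m and x of bush in the frame of rack between -0.085 and 0.085 m and y of bush in the frame of rack between -0.145 and 0.145 m and contact force between each of bush, tongs and rack below 0.05 N and contact force between the fingers and bush below 0.05 N and height (world z) of tongs_grip above 0.06 m and distance between tongs_jaws and bush_sleeve below 0.035 m and linear speed of bush below 0.03 m/s); the arm keeps its last pose, push and grip.
It fails at once if the gripper or arm touches the bush (over 0.5 N) (contact force between any of the fingers, the arm and bush above 0.5 N).
It fails at once if the lid is dropped (falls freely faster than 0.5 m/s, over 12 mm) (contact force between the fingers and lid below 0.05 N and linear speed of lid above 0.5 m/s).
It fails at once if the pot is pushed more than 50 mm or tipped by more than 15 degrees (distance of pot from where it was at the start of the episode above 0.05 m or angle between pot's own z axis and vertical above 0.26 rad).
It fails at once if the collar or the gear is moved more than 20 mm (distance of any of collar, gear from where it was at the start of the episode above 0.02 m).
It fails at once if a bystander on the table is moved more than 40 mm (distance of any of ink_knife, brayer, ink_tin, oil_can, ink_jar from where it was at the start of the episode above 0.04 m).
It also fails if it takes over 61 s, if anything falls off the work surface, if the arm or the gripper's body presses on something with over 40 N, if the wrist force passes 120 N, or if a joint passes its speed limit or range.

ROBOT

A 6-joint arm with a two-finger parallel gripper is mounted at the origin on the work surface. World frame = base frame: x ahead of the robot, y to its left, z up, the work surface at z = 0. Lengths are in mm, angles in rad, forces in N, time in s.
With the tool pointing down it reaches from about 250 to 775 mm from the base axis. Payload 4 kg.
Tool frame: the origin (TCP) lies midway between the tips of the shut fingers; the grasp point (between the pads) lies grip_depth behind it (grip_depth is the distance from the TCP to the grasp point, in mm); z points along the fingers, y is the direction in which the jaws open and shut (so a half turn about z gives the same grasp; the last joint's range is limited). The gripper opens to 94 mm and grips with 3 to 60 N. Pads are 16 mm wide; open, the fingers measure 119 mm over their backs; the gripper's body (75 mm by 177 mm) begins 78 mm behind the grasp point.
Start: joints at [1.061, 0.087, 1.371, -0, 1.684, -0.103], TCP at [217.631, 505.131, 205.506] pointing down, gripper open.
Joint ranges: [-3.1, 3.1], [-0.76, 2.03], [0.27, 2.55], [-1.08, 4.22], [0.17, 2.65], [-2.57, 2.57]. Speed limits (rad/s): [2.79, 2.79, 3.14, 3.14, 3.14, 3.14].

INTERFACE

Orientations are given as a unit quaternion [x, y, z, w].
In Python, from workcell import read_state, camera, camera_info, job_done, boxes_of, place_of, grip_depth gives the robot as it stands.
- The arm moves only by the tool servo_tool, never from a script. Its argument "moves" is a list of rows, each a list of 7 numbers: the turn, a rotation vector about the world's x, y, z in degrees, then the shift along the world's x, y, z in mm, then the opening, from 0 (shut) to 1 (fully open). A call has 1 to 12 rows; each row shifts and turns the commanded pose from where the row before left it; what a row does not reach is not made up. A row lasts 1/8 s, in which the tool goes at most 62.5 mm and 10.7 degrees, less where a joint would pass 70% of its speed; a pose out of reach is approached as far as the arm can. A call with a gripper value outside its range is refused whole. The fingers move at their own pace and stop on an object; the grip force is fixed at half the most. Time passes only in rows, so rows that do not move let the fingers close. It gives the time, the measured TCP pose, the force and the opening at its end, in the units of the state.
- read_state(): the state, without advancing time (a new reading comes with each control period).
- camera(name): name is "scene" or "top"; returns the picture (420x560x3 uint8, red, green, blue); there is no depth.
- camera_info(name): a dict with "mtx" (3x3 intrinsics, pixels), "distortion" ([k1, k2, p1, p2, k3] as OpenCV has them; the pictures are not rectified), "T" (4x4, takes a point from camera to world coordinates). Camera axes: x right, y down, z forward; pixel columns grow to the right and rows downward; lengths in mm; the calibration is good to about 2 mm. A picture is of the moment at which its call begins. camera_info takes no time and is no camera call.
- job_done(): hands the job in, once; it reports no verdict.
Trained networks look in the newest picture that a camera, given by its name, has taken for a name from the list of things; names that differ only in an ending like _2 or _b are one class to them, and where a whole thing is asked for, a point or a joint stands for the part that bears it (a point fixed in the world has none). Each returns a list of dicts, best first, with "score" (0 to 1); they miss things now and then, are a little off and sometimes report something else, mostly with a low value. They report only what shows in the picture. A call takes as long as a camera call.
- boxes_of(camera, thing): "pixel" ([column, row] in pixels, amid what is visible of it).
- place_of(camera, thing): "pixel" ([column, row] in pixels: a listed point, or the origin of a listed thing).
The state is a dict: "clock": time; "joints": joint angles; "joint_velocities": joint speeds; "joint_efforts": joint torques, N m; "ee_pos": TCP position; "tcp_rot": TCP orientation; "contact_force": force on the tool from outside, world axes, zero at the start; "wrist_torque": the same for the moment, N m; "finger_gap": finger opening in mm.
Only numpy, scipy, OpenCV 4.12 (cv2) and the standard library are available. Lean on these libraries where they do the work, as an engineer would, in place of code of your own. Each camera call takes 0.05 s, during which the arm holds its last target. There are 200 camera calls.

## Working session

There is one attempt and no reset: what is moved stays moved. The work goes in short steps, Python scripts to look and compute and a tool call to move; the robot and the scene stay as the last step left them, time stands still between calls to the robot, and variables do not carry over. Pictures are saved under pics/ and viewed, about 8 in all and at most 12, crops included, and the job is handed in when it is done.

Besides the shell and the picture viewer there is one more tool, called by a JSON object that holds its "fn" and its "kwargs", one argument or row to a line. servo_tool: Moves the arm, as the interface text tells. Its arguments: {"type":"object","properties":{"moves":{"type":"array","items":{"type":"array","items":{"type":"number"}}}},"required":["moves"]}

```bash
ls; mkdir -p pics
cat > h.py <<'E'
import numpy as np, cv2
from workcell import *
def ray(cam,px):
    i=camera_info(cam);K=np.array(i["mtx"],float);d=np.array(i["distortion"],float);T=np.array(i["T"],float)
    u=cv2.undistortPoints(np.array([[px]],float),K,d)[0,0]
    return T[:3,3],T[:3,:3]@np.array([u[0],u[1],1.])
def at(cam,px,z):
    o,r=ray(cam,px);return o+r*(z-o[2])/r[2]
def two(p1,c1,p2,c2):
    o1,r1=ray(c1,p1);o2,r2=ray(c2,p2)
    s=np.linalg.lstsq(np.c_[r1,-r2],o2-o1,rcond=None)[0]
    a=o1+s[0]*r1;b=o2+s[1]*r2
    return (a+b)/2,np.linalg.norm(a-b)
def proj(cam,P):
    i=camera_info(cam);T=np.linalg.inv(np.array(i["T"],float))
    return cv2.projectPoints(np.atleast_2d(np.array(P,float)),cv2.Rodrigues(T[:3,:3])[0],T[:3,3],np.array(i["mtx"],float),np.array(i["distortion"],float))[0][:,0]
def snap(cam,name):
    im=np.array(camera(cam));cv2.imwrite("pics/"+name,im[:,:,::-1]);return im
E
python3 - <<'E'
from h import *
np.set_printoptions(precision=1,suppress=True)
print(grip_depth() if callable(grip_depth) else grip_depth)
s=read_state();print(s)
a=snap("scene","s1.png");b=snap("top","t1.png")
for c in("scene","top"): print(c,np.array(camera_info(c)["T"])[:3])
H=dict(lid=0,lid_knob=32,pot=0,pot_rim=95,tongs=0,tongs_grip=12,tongs_jaws=12,bush=30,bush_sleeve=50,collar=30,gear=30,rack=0,ink_knife=0,brayer=0,ink_tin=0,oil_can=0,ink_jar=0)
for n,z in H.items():
  P={}
  for c in("scene","top"):
    r=place_of(c,n)[:2]
    for q in r: print(n,c,np.array(q["pixel"]),round(q["score"],2),at(c,q["pixel"],z)[:2])
    if r:P[c]=r[0]["pixel"]
  if len(P)==2: m,e=two(P["scene"],"scene",P["top"],"top");print("   3d",m,round(e,1))
E
```

```text
pics
18.8
{'clock': 0.0, 'joints': array([ 1.1,  0.1,  1.4, -0. ,  1.7, -0.1]), 'joint_velocities': array([-0., -0.,  0.,  0.,  0., -0.]), 'joint_efforts': array([ -0. , -34. , -30.2,   0.1,   0. ,  -0. ]), 'ee_pos': array([217.3, 504.6, 204.3]), 'tcp_rot': array([ 0.2,  1. , -0. , -0. ]), 'contact_force': array([-0.5,  0.2, -0.2]), 'wrist_torque': array([-0.,  0., -0.]), 'finger_gap': 94.33928250047269}
scene [[  -0.2    0.6   -0.7 1443.5]
 [   1.     0.1   -0.2  213.4]
 [  -0.    -0.8   -0.7  837.8]]
top [[  -0.    -1.     0.1  445.8]
 [  -1.     0.    -0.     4.4]
 [   0.    -0.1   -1.  1116.6]]
lid scene [259.4 246.2] 0.72 [654.4 -45.3]
lid scene [317.5 193.9] 0.6 [412.8  59.9]
lid top [258.6 277.6] 0.94 [424.8  61.1]
   3d [ 454.7  -15.2 -172. ] 182.2
lid_knob scene [313.5 185.7] 0.91 [418.4  48.1]
lid_knob scene [423.8 211.5] 0.17 [461.6 350.7]
lid_knob top [292.2 193.2] 0.71 [650.9 -32. ]
   3d [615.2  26.  184.8] 106.5
pot scene [397.4 233.1] 0.78 [525.6 291.2]
pot top [173.6 235.7] 0.94 [540.7 294.5]
pot top [267.2 198.4] 0.66 [642.7  36.9]
   3d [539.7 290.5  13. ] 1.1
pot_
[... 1651 characters left out ...]
p [325.3 271.5] 0.78 [ 439.5 -120.4]
   3d [ 440.1 -124.1   -7.6] 5.8
brayer scene [152.9 244.5] 0.58 [ 710.7 -311.8]
brayer top [392.8 171.2] 0.6 [ 717.7 -317.8]
   3d [ 715.2 -312.6    5.2] 7.4
ink_tin scene [392.8 297.8] 0.95 [741.9 292.5]
ink_tin top [172.1 171.2] 0.61 [722.5 304. ]
   3d [726.9 300.8 -15.1] 14.1
oil_can scene [301.8 298.7] 0.68 [792.5  93.5]
oil_can scene [318.6 196.1] 0.54 [421.9  64.8]
oil_can top [246.9 148.4] 0.76 [787.4  94. ]
oil_can top [150.8 280.4] 0.38 [420.3 352.2]
   3d [788.9  93.6  -4.4] 1.5
ink_jar scene [425.6 211.1] 0.9 [419.8 360.9]
ink_jar scene [315.4 186.1] 0.55 [378.3  47.3]
ink_jar top [150.5 278.7] 0.96 [424.8 353.2]
   3d [424.4 356.5   2.3] 7.9
```

View pics/s1.png

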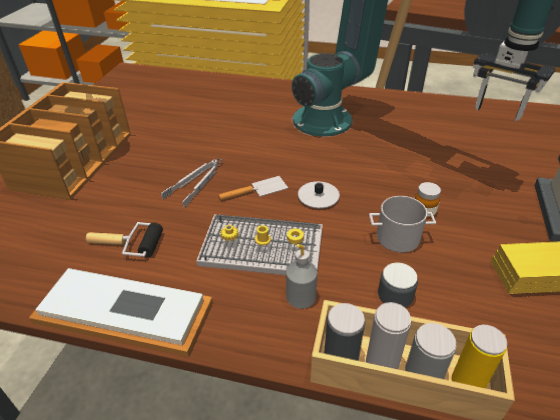

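View pics/t1.png

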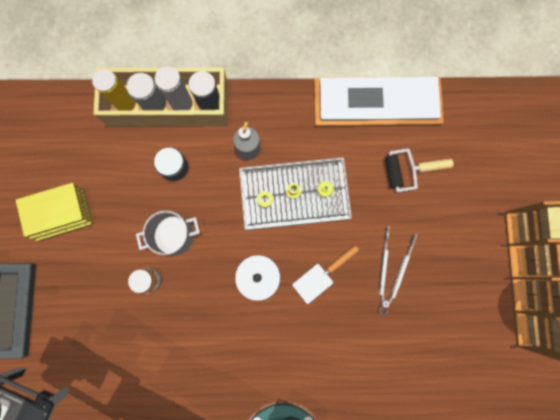

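The scene picture shows the lid at (319,194), the pot at (403,222), the tongs lying open around (195,182), and the rack with gear, bush and collar from left to right. In the top picture they are at lid (258,278), pot (168,233), tongs (395,268), with the bush in the middle at (293,190). I'll check the fit with a model overlay.

```bash
cat > ov.py <<'E'
from h import *
def circ(x,y,z,r): 
    t=np.linspace(0,2*np.pi,60);return np.c_[x+r*np.cos(t),y+r*np.sin(t),0*t+z]
def box(im,cam,curves,c,w,out=(400,300)):
    k=out[0]/w;h=w*out[1]/out[0];x0,y0=c[0]-w/2,c[1]-h/2
    M=np.array([[k,0,-x0*k],[0,k,-y0*k]])
    o=cv2.warpAffine(im[:,:,::-1].copy(),M,out,flags=cv2.INTER_CUBIC)
    for P,col in curves:
        p=(proj(cam,P)-[x0,y0])*k
        cv2.polylines(o,[np.round(p*8).astype(np.int32)],False,col,1,cv2.LINE_AA,3)
    return o
R=(0,0,255);G=(0,255,0);B=(255,80,0)
E
python3 - <<'E'
from ov import *
np.set_printoptions(precision=1,suppress=True)
im={"scene":cv2.imread("pics/s1.png")[:,:,::-1],"top":cv2.imread("pics/t1.png")[:,:,::-1]}
# dark knob blob
for c,p in(("top",(258,278)),("scene",(319,187))):
    g=im[c][p[1]-10:p[1]+11,p[0]-10:p[0]+11].max(2); m=g<70
    n,l,s,ce=cv2.connectedComponentsWithStats(m.astype(np.uint8))
    k=1+np.argmax(s[1:,4]);q=ce[k]+[p[0]-10,p[1]-10];print(c,s[k],q,at(c,q,32 if c=="scene" else 38))
L=(421,62);Pt=(532,293)
cu=[(circ(*L,12,59),R),(circ(*L,44,13),G),(circ(*Pt,95,55),R),(circ(*Pt,95,52),G),(circ(*Pt,0,55),B)]
o=np.vstack([np.hstack([box(im["top"],"top",cu,(258,278),70),box(im["scene"],"scene",cu,(319,190),70)]),
 np.hstack([box(im["top"],"top",cu,(168,234),90),box(im["scene"],"scene",cu,(402,222),90)])])
cv2.imwrite("pics/o1.png",o)
E
```

```text
Traceback (most recent call last):
ValueError: attempt to get argmax of an empty sequence
```

Run:
```python
from ov import *
np.set_printoptions(precision=1,suppress=True)
im={"scene":cv2.imread("pics/s1.png")[:,:,::-1],"top":cv2.imread("pics/t1.png")[:,:,::-1]}
for c,p in(("top",(258,278)),("scene",(319,187))):
    g=im[c][p[1]-10:p[1]+11,p[0]-10:p[0]+11].max(2); m=g<(int(g.min())+int(np.median(g)))/2
    n,l,s,ce=cv2.connectedComponentsWithStats(m.astype(np.uint8))
    k=l[10,10] or 1;q=ce[k]+[p[0]-10,p[1]-10];print(c,g.min(),s[k],q,at(c,q,32 if c=="scene" else 40))
L=(421,62);Pt=(532,293)
cu=[(circ(*L,12,59),R),(circ(*L,44,13),G),(circ(*Pt,95,55),R),(circ(*Pt,95,52),G),(circ(*Pt,0,55),B)]
o=np.vstack([np.hstack([box(im["top"],"top",cu,(258,278),70),box(im["scene"],"scene",cu,(319,190),70)]),
 np.hstack([box(im["top"],"top",cu,(168,234),90),box(im["scene"],"scene",cu,(402,222),90)])])
cv2.imwrite("pics/o1.png",o)
```

```text
top 72 [ 5  6  9  8 61] [256.7 277.6] [425.7  64.1  40. ]
scene 23 [ 6  6  8 11 78] [318.5 188.1] [426.   63.9  32. ]
```

View pics/o1.png

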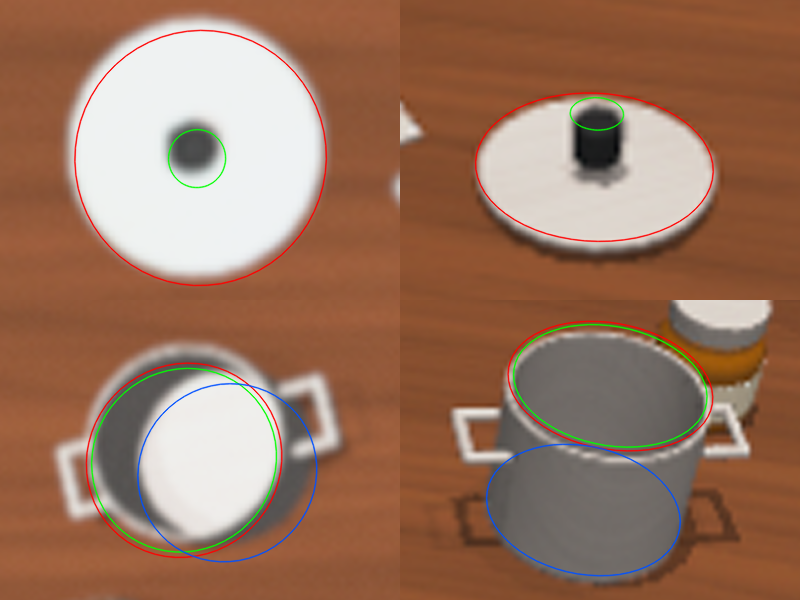

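```bash
cat > o2.py <<'E'
from ov import *
import sys
L=(426,64);Pt=(540,292);Tg=(448,-303);th=np.radians(-18.5);Bu=(656,-36)
im={"scene":cv2.imread("pics/s1.png")[:,:,::-1],"top":cv2.imread("pics/t1.png")[:,:,::-1]}
def tl(pts): 
    p=np.array(pts,float);c,s=np.cos(th),np.sin(th)
    return np.c_[Tg[0]+c*p[:,0]-s*p[:,1],Tg[1]+s*p[:,0]+c*p[:,1],p[:,2]]
cu=[(circ(*L,12,59),R),(circ(*L,44,13),G),(circ(*Pt,95,55),R),(circ(*Pt,95,52),G),(circ(*Pt,0,55),B),
 (tl([(-45,28,22),(45,28,22)]),R),(tl([(-45,-28,22),(45,-28,22)]),R),(tl([(70,35,24),(110,35,24)]),G),(tl([(70,-35,24),(110,-35,24)]),G),
 (tl(np.array([(-95+8*np.cos(t),8*np.sin(t),24) for t in np.linspace(0,6.3,20)])),B),(circ(*Bu,66,14),R),(circ(*Bu,35,20),G)]
o=np.vstack([np.hstack([box(im["top"],"top",cu,(168,234),90),box(im["scene"],"scene",cu,(402,222),90)]),
 np.hstack([box(im["top"],"top",cu,(398,268),110,(250,300)),box(im["scene"],"scene",cu,(192,180),80,(300,300)),box(im["top"],"top",cu,(293,190),40,(125,300)),box(im["scene"],"scene",cu,(262,236),40,(125,300))])])
cv2.imwrite("pics/o2.png",o)
E
python3 o2.py
```

```text
(no output)
```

View pics/o2.png

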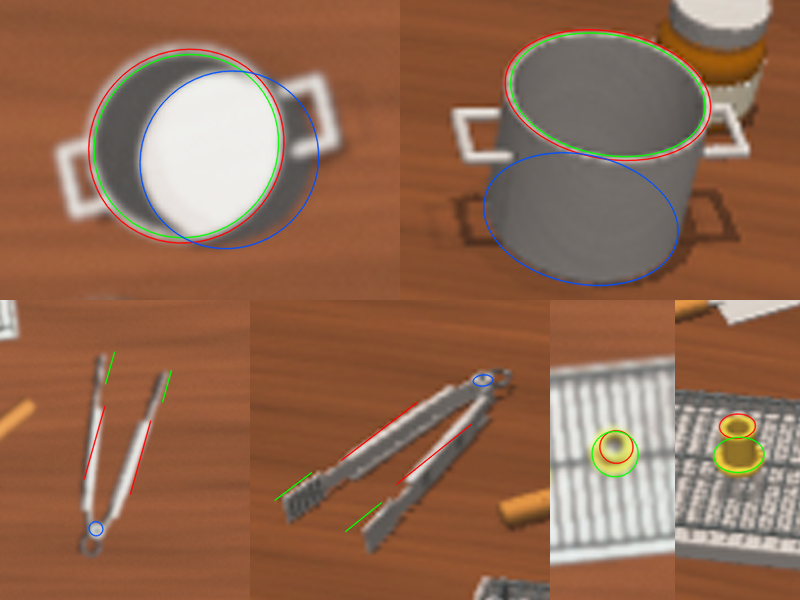

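```bash
cat > o3.py <<'E'
from ov import *
from scipy.optimize import least_squares
np.set_printoptions(precision=1,suppress=True)
im={"scene":cv2.imread("pics/s1.png")[:,:,::-1],"top":cv2.imread("pics/t1.png")[:,:,::-1]}
def T(p,q): 
    q=np.array(q,float).reshape(-1,3);c,s=np.cos(p[2]),np.sin(p[2]);return np.c_[p[0]+c*q[:,0]-s*q[:,1],p[1]+s*q[:,0]+c*q[:,1],q[:,2]]
tp=lambda x,y:(398-55+x*.44, 268-66+(y-300)*.44)
sc=lambda x,y:(192-40+(x-250)/3.75, 180-40+(y-300)/3.75)
obs=[("top",tp(101,355),(110,39,22)),("top",tp(167,374),(110,-39,22)),("top",tp(95,528),(-95,0,24)),
("scene",sc(483,380),(-95,0,24)),("scene",sc(284,494),(110,39,23)),("scene",sc(366,534),(110,-39,23))]
f=lambda p:np.concatenate([(proj(c,T(p,q))[0]-o) for c,o,q in obs])
r=least_squares(f,[448,-303,-.25],loss="soft_l1");p=r.x
print(p,np.degrees(p[2]),f(p).reshape(-1,2));print(T(p,(90,0,12)))
t=np.tan(.1135)
L=lambda a,b,y0,z,s:T(p,[(a,s*(y0+t*(a if y0<30 else a-90)),z),(b,s*(y0+t*(b if y0<30 else b-90)),z)])
cu=[(L(-45,45,28,22,s),R) for s in(1,-1)]+[(L(70,110,35,24,s),G) for s in(1,-1)]+[(T(p,[(-95+8*np.cos(a),8*np.sin(a),24) for a in np.linspace(0,6.3,20)]),B)]
cv2.imwrite("pics/o3.png",np.hstack([box(im["top"],"top",cu,(398,268),100,(400,400)),box(im["scene"],"scene",cu,(192,180),80,(400,400))]))
E
python3 o3.py
```

```text
[ 444.9 -298.5   -0.3] -16.20332052715562 [[  0.8  -0.7]
 [ -0.2  -1.2]
 [ -0.1   1.7]
 [  0.6  -0.7]
 [ 21.   10.5]
 [-22.7  -8.9]]
[[ 531.4 -323.6   12. ]]
```

View pics/o3.png

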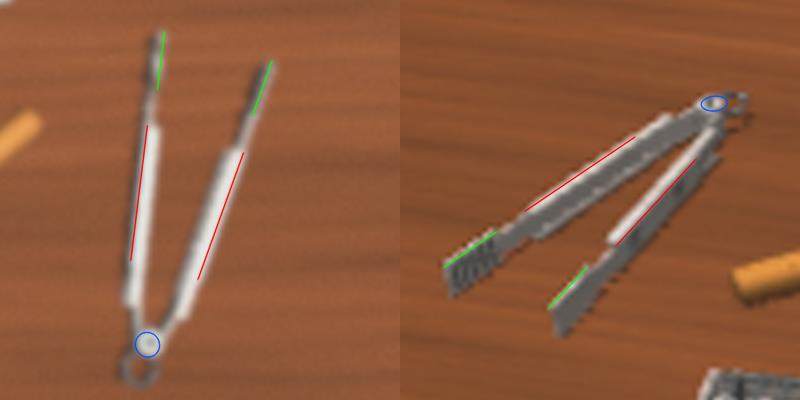

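The tongs fit well, apart from two scene points I had labelled the wrong way round, which the robust fit ignored. Next I move above the lid at (426,64).

{"fn": "servo_tool", "kwargs": {
  "moves": [
    [0,0,0,21,-44,0,1],
    [0,0,0,21,-44,0,1],
    [0,0,0,21,-44,0,1],
    [0,0,0,21,-44,0,1],
    [0,0,0,21,-44,0,1],
    [0,0,0,21,-44,-10,1],
    [0,0,0,21,-44,-25,1],
    [0,0,0,21,-44,-25,1],
    [0,0,0,21,-44,-25,1],
    [0,0,0,19,-44,-20,1],
    [0,0,0,0,0,0,1],
    [0,0,0,0,0,0,1]
  ]
}}

```text
clock: 3.3
ee_pos: [425.7, 65.5, 100.9]
tcp_rot: [0.202, 0.979, 0.0, 0.0]
contact_force: [-0.4, -0.2, 0.0]
finger_gap: 94.1
```

```bash
cat > st.py <<'E'
from h import *
from scipy.spatial.transform import Rotation as Ro
def st():
    s=read_state();M=Ro.from_quat(s["tcp_rot"]).as_matrix()
    print("t",round(s["clock"],2),"p",np.round(s["ee_pos"],1),"z",np.round(M[:,2],3),"yaw_y",round(np.degrees(np.arctan2(M[1,1],M[0,1])),1),"F",np.round(s["contact_force"],1),"gap",round(s["finger_gap"],1))
    return s
if __name__=="__main__": st()
E
python3 st.py
```

```text
t 3.3 p [425.7  65.5 100.9] z [ 0.     0.001 -1.   ] yaw_y 66.7 F [-0.4 -0.2  0. ] gap 94.1
```

{"fn": "servo_tool", "kwargs": {
  "moves": [
    [0,0,0,0,-1,-20,1],
    [0,0,0,0,0,-20,1],
    [0,0,0,0,0,-20,1],
    [0,0,0,0,0,-14,1],
    [0,0,0,0,0,-10,1],
    [0,0,0,0,0,0,1],
    [0,0,0,0,0,0,0.5],
    [0,0,0,0,0,0,0.35],
    [0,0,0,0,0,0,0.2],
    [0,0,0,0,0,0,0],
    [0,0,0,0,0,0,0],
    [0,0,0,0,0,0,0]
  ]
}}

```text
clock: 4.8
ee_pos: [425.6, 64.1, 16.5]
tcp_rot: [0.202, 0.979, 0.0, 0.0]
contact_force: [-0.0, -0.3, 0.4]
finger_gap: 37.3
```

```bash
python3 st.py
```

```text
t 4.8 p [425.6  64.1  16.5] z [ 0.  0. -1.] yaw_y 66.7 F [-0.  -0.3  0.4] gap 37.3
```

{"fn": "servo_tool", "kwargs": {
  "moves": [
    [0,0,0,0,0,0,0],
    [0,0,0,0,0,0,0],
    [0,0,0,0,0,0,0],
    [0,0,0,0,0,0,0],
    [0,0,0,0,0,10,0],
    [0,0,0,0,0,20,0],
    [0,0,0,0,0,30,0],
    [0,0,0,0,0,40,0],
    [0,0,0,0,0,30,0],
    [0,0,0,0,0,10,0],
    [0,0,0,0,0,0,0]
  ]
}}

```text
clock: 6.18
ee_pos: [425.7, 64.2, 156.6]
tcp_rot: [0.202, 0.979, 0.0, 0.0]
contact_force: [-0.2, 0.2, -1.8]
finger_gap: 25.3
```

```bash
python3 st.py
python3 - <<'E'
from h import *
for c in("scene","top"):
    snap(c,c+"_2.png")
    for n,z in(("pot",0),("pot_rim",95),("lid_knob",172)):
        for q in place_of(c,n)[:1]: print(c,n,q["pixel"],round(q["score"],2),at(c,q["pixel"],z))
E
```

```text
t 6.17 p [425.7  64.2 156.6] z [ 0.001  0.    -1.   ] yaw_y 66.7 F [-0.2  0.2 -1.8] gap 25.3
scene pot [399.4, 234.3] 0.92 [528.98019637 296.43591853   0.        ]
scene pot_rim [404.7, 208.3] 0.64 [536.67457821 294.81402065  95.        ]
scene lid_knob [317.1, 141.4] 0.59 [406.99660413  50.37139211 172.        ]
top pot [176.0, 236.7] 0.88 [537.89443814 287.858491     0.        ]
top pot_rim [164.4, 234.5] 0.86 [535.86457894 292.97233113  95.        ]
```

```bash
cat > rim.py <<'E'
from ov import *
im={"scene":cv2.imread("pics/s1.png"),"top":cv2.imread("pics/t1.png")}
def val(c,P):
    p=proj(c,P).astype(np.float32);g=cv2.cvtColor(im[c],cv2.COLOR_BGR2GRAY).astype(np.float32)
    return np.clip(cv2.remap(g,p[:,:1],p[:,1:],cv2.INTER_LINEAR)[:,0],0,200)
def sc(c,x,y): 
    a,b,d=[val(c,circ(x,y,95,r)) for r in(53.5,47,60)]
    return np.mean(np.clip(2*a-b-d,-60,120))
S={}
X=np.arange(528,556,1.);Y=np.arange(282,304,1.)
for c in im: 
    S[c]=np.array([[sc(c,x,y) for y in Y] for x in X]);i=np.unravel_index(S[c].argmax(),S[c].shape);print(c,X[i[0]],Y[i[1]],S[c].max())
t=S["scene"]+S["top"];i=np.unravel_index(t.argmax(),t.shape);print(X[i[0]],Y[i[1]])
E
python3 rim.py
```

```text
scene 542.0 293.0 110.849655Traceback (most recent call last):
  File "rim.py", line 12, in <module>
    S[c]=np.array([[sc(c,x,y) for y in Y] for x in X]);i=np.unravel_index(S[c].argmax(),S[c].shape);print(c,X[i[0]],Y[i[1]],S[c].max())
                    ~~^^^^^^^
  File "rim.py", line 7, in sc
    a,b,d=[val(c,circ(x,y,95,r)) for r in(53.5,47,60)]
           ~~~^^^^^^^^^^^^^^^^^^
  File "rim.py", line 4, in val
    p=proj(c,P).astype(np.float32);g=cv2.cvtColor(im[c],cv2.COLOR_BGR2GRAY).astype(np.float32)
      ~~~~^^^^^
  File "h.py", line 15, in proj
    i=camera_info(cam);T=np.linalg.inv(np.array(i["T"],float))
ValueError: time passes only in moves, steps and waits
```

```bash
sed -i 's/^from workcell import \*/from workcell import *\nimport workcell,functools\ncamera_info=functools.lru_cache(None)(workcell.camera_info)/' h.py; python3 rim.py; python3 st.py
```

```text
scene 542.0 293.0 110.849655
top 542.0 293.0 103.61535
542.0 293.0
t 6.58 p [425.2  64.1 155.7] z [-0.001  0.    -1.   ] yaw_y 66.7 F [-0.3  0.  -1.6] gap 25.3
```

{"fn": "servo_tool", "kwargs": {
  "moves": [
    [0,0,0,6,12,0,0],
    [0,0,0,14,28,0,0],
    [0,0,0,18,35,0,0],
    [0,0,0,20,40,0,0],
    [0,0,0,20,40,0,0],
    [0,0,0,18,35,0,0],
    [0,0,0,14,27,0,0],
    [0,0,0,6.5,12,-10,0],
    [0,0,0,0,0,-15,0],
    [0,0,0,0,0,-10,0],
    [0,0,0,0,0,0,0]
  ]
}}

```text
clock: 7.95
ee_pos: [540.9, 291.8, 119.7]
tcp_rot: [0.203, 0.979, -0.001, -0.001]
contact_force: [-0.0, 0.6, -2.4]
finger_gap: 25.7
```

```bash
python3 st.py
python3 - <<'E'
from ov import *
s=read_state();p=s["ee_pos"];lz=p[2]-16.5
o=[]
for c,ce in(("top",(165,230)),("scene",(404,205))):
    im=snap(c,c+"_3.png")
    cu=[(circ(542,293,95,55),R),(circ(p[0],p[1],lz+12,59),G),(circ(p[0],p[1],lz,46),B)]
    o.append(box(im,c,cu,ce,80,(400,350)))
cv2.imwrite("pics/o4.png",np.hstack(o))
E
```

```text
t 7.95 p [540.9 291.8 119.7] z [-0.003 -0.002 -1.   ] yaw_y 66.6 F [-0.   0.6 -2.4] gap 25.7
```

View pics/o4.png

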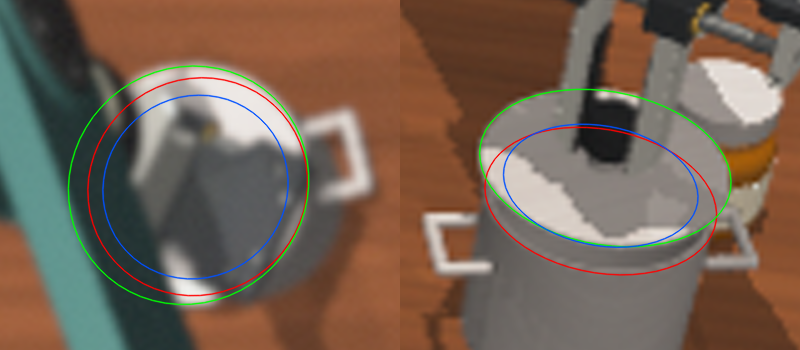

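The overlay shows the lid (green) level and in line above the rim (red). I lower it slowly.

{"fn": "servo_tool", "kwargs": {
  "moves": [
    [0,0,0,1,1,0,0],
    [0,0,0,0,0,-4,0],
    [0,0,0,0,0,-3,0],
    [0,0,0,0,0,-3,0],
    [0,0,0,0,0,-2,0],
    [0,0,0,0,0,0,0]
  ]
}}

```text
clock: 8.8
ee_pos: [543.0, 294.1, 109.1]
tcp_rot: [0.202, 0.979, -0.0, -0.0]
contact_force: [-0.2, -0.1, -3.0]
finger_gap: 25.4
```

{"fn": "servo_tool", "kwargs": {
  "moves": [
    [0,0,0,0,0,-1,0],
    [0,0,0,0,0,-1,0],
    [0,0,0,0,0,-1,0],
    [0,0,0,0,0,0,0]
  ]
}}

```text
clock: 9.3
ee_pos: [543.1, 294.1, 106.4]
tcp_rot: [0.202, 0.979, -0.0, -0.0]
contact_force: [-0.7, 0.3, -1.5]
finger_gap: 25.4
```

{"fn": "servo_tool", "kwargs": {
  "moves": [
    [0,0,0,0,0,-1,0],
    [0,0,0,0,0,-1,0],
    [0,0,0,0,0,-0.5,0],
    [0,0,0,0,0,0,0]
  ]
}}

```text
clock: 9.8
ee_pos: [543.1, 294.1, 103.9]
tcp_rot: [0.202, 0.979, 0.0, -0.0]
contact_force: [0.4, -0.7, -2.6]
finger_gap: 25.5
```

{"fn": "servo_tool", "kwargs": {
  "moves": [
    [0,0,0,0,0,-0.5,0],
    [0,0,0,0,0,-0.5,0],
    [0,0,0,0,0,0,0]
  ]
}}

```text
clock: 10.18
ee_pos: [543.2, 294.2, 103.5]
tcp_rot: [0.202, 0.979, 0.0, 0.0]
contact_force: [-1.0, -0.6, 1.3]
finger_gap: 25.0
```

Contact came at the expected seat height, so I press a touch more and release.

{"fn": "servo_tool", "kwargs": {
  "moves": [
    [0,0,0,0,0,-0.5,0],
    [0,0,0,0,0,0,0],
    [0,0,0,0,0,0,0.4],
    [0,0,0,0,0,0,0.6],
    [0,0,0,0,0,0,0.8],
    [0,0,0,0,0,0,0.8],
    [0,0,0,0,0,0,0.8],
    [0,0,0,0,0,0,0.8],
    [0,0,0,0,0,15,0.8],
    [0,0,0,0,0,30,0.8],
    [0,0,0,0,0,30,0.8],
    [0,0,0,0,0,20,0.8]
  ]
}}

```text
clock: 11.68
ee_pos: [543.9, 294.5, 201.0]
tcp_rot: [0.202, 0.979, 0.001, 0.002]
contact_force: [0.7, 0.3, -0.4]
finger_gap: 75.2
```

{"fn": "servo_tool", "kwargs": {
  "moves": [
    [0,0,0,-8,-50,0,0.8],
    [0,0,0,-8,-50,0,0.8],
    [0,0,0,-8,-50,0,0.8],
    [0,0,0,-8,-50,0,0.8],
    [0,0,2,-8,-50,0,0.8],
    [0,0,2,-8,-50,0,0.8],
    [0,0,2,-8,-50,0,0.8],
    [0,0,1,-8,-50,0,0.8],
    [0,0,0,-8,-50,0,0.8],
    [0,0,0,-8,-50,0,0.8],
    [0,0,0,-8,-50,0,0.8],
    [0,0,0,-9,-43,0,0.8]
  ]
}}

```text
clock: 13.18
ee_pos: [445.9, -300.9, 199.0]
tcp_rot: [0.142, 0.99, -0.001, 0.001]
contact_force: [0.8, -0.3, 0.9]
finger_gap: 75.3
```

```bash
python3 st.py
python3 - <<'E'
from ov import *
o=[]
for c,ce in(("top",(165,230)),("scene",(404,205))):
    im=snap(c,c+"_4.png")
    cu=[(circ(542,293,99,59),R),(circ(542,293,0,55),G)]
    o.append(box(im,c,cu,ce,80,(400,350)))
cv2.imwrite("pics/o5.png",np.hstack(o))
for c in("scene","top"):
    for n,z in(("tongs_grip",12),("tongs_jaws",12),("lid_knob",119)):
        for q in place_of(c,n)[:1]: print(c,n,q["pixel"],round(q["score"],2),at(c,q["pixel"],z))
E
```

```text
t 13.18 p [ 445.9 -300.9  199. ] z [ 0.002 -0.001 -1.   ] yaw_y 73.7 F [ 0.8 -0.3  0.9] gap 75.3
scene tongs_grip [195.9, 179.3] 0.93 [ 441.51506414 -300.44435675   12.        ]
scene tongs_jaws [172.9, 197.0] 0.85 [ 534.03866762 -332.8345321    12.        ]
scene lid_knob [405.0, 200.2] 0.84 [535.27648717 291.57309492 119.        ]
top tongs_grip [393.8, 266.5] 0.8 [ 451.37412074 -304.10286815   12.        ]
top tongs_jaws [403.7, 236.8] 0.56 [ 531.29077494 -335.08124247   12.        ]
top lid_knob [161.0, 233.6] 0.72 [536.03979475 294.58356727 119.        ]
```

View pics/o5.png

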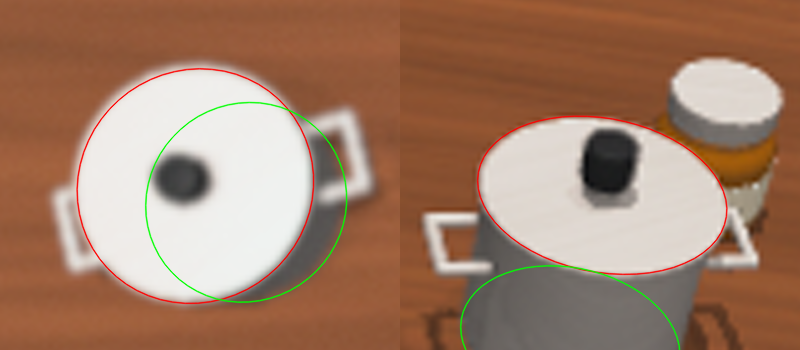

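The lid lies exactly on the predicted seated outline in both views, level at the rim. Now I refit the tongs with the swapped points corrected.

```bash
sed -i 's/sc(284,494),(110,39,23)/sc(284,494),(110,-39,23)/; s/sc(366,534),(110,-39,23)/sc(366,534),(110,39,23)/' o3.py; python3 o3.py
```

```text
[ 443.8 -297.9   -0.3] -16.013537008268628 [[ 0.5 -0.3]
 [-0.5 -0.9]
 [-0.1  2.2]
 [ 0.8 -0.9]
 [-0.4  1.6]
 [-0.4 -0.4]]
[[ 530.3 -322.7   12. ]]
```

{"fn": "servo_tool", "kwargs": {
  "moves": [
    [0,0,0.3,-1.5,3,-40,0.8],
    [0,0,0,0,0,-40,0.8],
    [0,0,0,0,0,-40,0.8],
    [0,0,0,0,0,-35,0.8],
    [0,0,0,0,0,-20,0.8],
    [0,0,0,0,0,-10,0.8],
    [0,0,0,0,0,0,0.8]
  ]
}}

```text
clock: 14.45
ee_pos: [444.8, -295.2, 12.4]
tcp_rot: [0.139, 0.99, 0.0, -0.0]
contact_force: [-0.2, 0.1, -0.2]
finger_gap: 75.0
```

```bash
python3 st.py
```

```text
t 14.45 p [ 444.8 -295.2   12.4] z [-0.     0.001 -1.   ] yaw_y 74.1 F [-0.2  0.1 -0.2] gap 75.0
```

{"fn": "servo_tool", "kwargs": {
  "moves": [
    [0,0,0,-0.5,-2.8,-5,0.8],
    [0,0,0,0,0,-4,0.8],
    [0,0,0,0,0,0,0.7],
    [0,0,0,0,0,0,0.62],
    [0,0,0,0,0,0,0.58],
    [0,0,0,0,0,0,0.54],
    [0,0,0,0,0,0,0.5],
    [0,0,0,0,0,0,0.5],
    [0,0,0,0,0,0,0.5],
    [0,0,0,0,0,0,0.5]
  ]
}}

```text
clock: 15.7
ee_pos: [444.4, -298.7, 3.8]
tcp_rot: [0.139, 0.99, -0.0, 0.0]
contact_force: [0.8, 0.1, 0.8]
finger_gap: 47.1
```

```bash
python3 st.py
```

```text
t 15.7 p [ 444.4 -298.7    3.8] z [ 0.001 -0.    -1.   ] yaw_y 74.0 F [0.8 0.1 0.8] gap 47.1
```

{"fn": "servo_tool", "kwargs": {
  "moves": [
    [0,0,0,0,0,5,0.5],
    [0,0,0,0,0,12,0.5],
    [0,0,0,0,0,20,0.5],
    [0,0,0,0,0,30,0.5],
    [0,0,0,0,0,30,0.5],
    [0,0,0,0,0,20,0.5],
    [0,0,0,0,0,8,0.5],
    [0,0,0,0,0,0,0.5]
  ]
}}

```text
clock: 16.7
ee_pos: [444.2, -298.8, 129.0]
tcp_rot: [0.139, 0.99, -0.0, 0.0]
contact_force: [-0.2, 0.0, -1.4]
finger_gap: 47.1
```

{"fn": "servo_tool", "kwargs": {
  "moves": [
    [0,0,2,7,10,0,0.5],
    [0,0,3,12,22,0,0.5],
    [0,0,3,14,28,0,0.5],
    [0,0,3,15,30,0,0.5],
    [0,0,3,15,30,0,0.5],
    [0,0,3,15,30,0,0.5],
    [0,0,3,15,30,0,0.5],
    [0,0,3,13,26,0,0.5],
    [0,0,3,11,22,0,0.5],
    [0,0,2,7,15,0,0.5],
    [0,0,0,0,0,0,0.5],
    [0,0,0,0,0,0,0.5]
  ]
}}

```text
clock: 18.2
ee_pos: [567.8, -56.1, 128.2]
tcp_rot: [-0.104, 0.995, -0.0, -0.0]
contact_force: [0.7, -0.2, -1.1]
finger_gap: 47.1
```

```bash
python3 st.py
cat > o6.py <<'E'
from ov import *
from scipy.spatial.transform import Rotation as Ro
import sys
np.set_printoptions(precision=1,suppress=True)
s=read_state();p=s["ee_pos"];M=Ro.from_quat(s["tcp_rot"]).as_matrix();th=np.arctan2(M[1,1],M[0,1])-np.pi/2
zo=p[2]-3.8;g=float(sys.argv[2]);B0=(656,-36)
def T(q):
    q=np.array(q,float);c,s_=np.cos(th),np.sin(th);return np.c_[p[0]+c*q[:,0]-s_*q[:,1],p[1]+s_*q[:,0]+c*q[:,1],q[:,2]+zo]
J=T([(90,0,12)])[0];print("jaws pred",J)
cu=[(T([(70,e*g,24),(110,e*g,24)]),G) for e in(1,-1)]+[(T([(70,e*g,0),(110,e*g,0)]),B) for e in(1,-1)]+[(circ(*B0,66,14),R),(circ(*B0,35,20),R)]
o=[]
for c in("top","scene"):
    im=snap(c,f"{c}_{sys.argv[1]}.png");ce=proj(c,[(J[0]-10,J[1],(J[2]+50)/2)])[0]
    o.append(box(im,c,cu,ce,80,(400,400)))
    for n in("tongs_jaws","bush_sleeve"):
        for q in place_of(c,n)[:2]: print(c,n,np.array(q["pixel"]),round(q["score"],2),at(c,q["pixel"],J[2] if n=="tongs_jaws" else 50+float(sys.argv[3])))
cv2.imwrite(f"pics/o_{sys.argv[1]}.png",np.hstack(o))
E
python3 o6.py 6 27.5 0
```

```text
t 18.2 p [567.8 -56.1 128.2] z [-0.001 -0.    -1.   ] yaw_y 102.0 F [ 0.7 -0.2 -1.1] gap 47.1
jaws pred [655.8 -37.5 136.4]
top tongs_jaws [173.5 168.8] 0.56 [694.8 264.2 136.4]
scene tongs_jaws [256.  206.9] 0.92 [660.7 -46.1 136.4]
scene tongs_jaws [394.3 294.7] 0.59 [848.  281.9 136.4]
scene bush_sleeve [262.1 231.3] 0.68 [650.2 -37.5  50. ]
```

View pics/o_6.png

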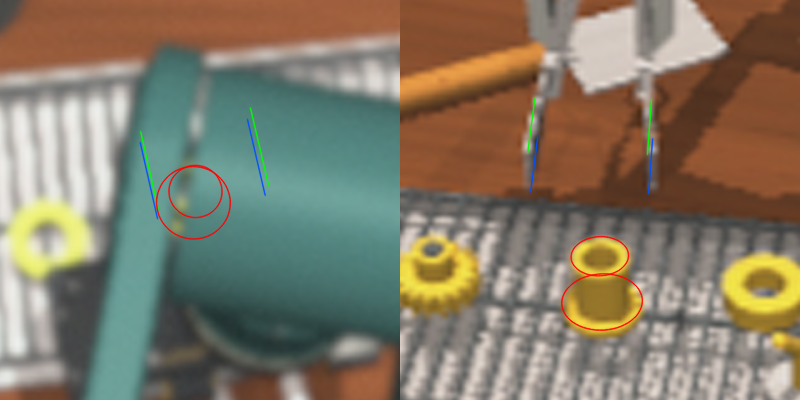

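In the scene view the jaws match the prediction, straddling the bush at (600,256); the arm hides them in the top view. I lower them around the bush.

{"fn": "servo_tool", "kwargs": {
  "moves": [
    [0,0,0,0,1.5,-8,0.5],
    [0,0,0,0,0,-12,0.5],
    [0,0,0,0,0,-14,0.5],
    [0,0,0,0,0,-14,0.5],
    [0,0,0,0,0,-12,0.5],
    [0,0,0,0,0,-10,0.5],
    [0,0,0,0,0,-8,0.5],
    [0,0,0,0,0,-6,0.5],
    [0,0,0,0,0,0,0.5],
    [0,0,0,0,0,0,0.5]
  ]
}}

```text
clock: 19.75
ee_pos: [568.5, -54.2, 45.0]
tcp_rot: [-0.104, 0.995, -0.0, 0.0]
contact_force: [-0.7, 0.5, -0.9]
finger_gap: 47.0
```

```bash
python3 st.py;python3 o6.py 7 27.5 0
```

```text
t 19.75 p [568.5 -54.2  45. ] z [ 0.001 -0.    -1.   ] yaw_y 102.0 F [-0.7  0.5 -0.9] gap 47.0
jaws pred [656.5 -35.5  53.2]
top bush_sleeve [171.3 167.1] 0.38 [721.4 293.1  50. ]
scene tongs_jaws [422.1 210. ] 0.69 [482.3 342.8  53.2]
scene tongs_jaws [260.8 233.4] 0.6 [661.3 -37.6  53.2]
scene bush_sleeve [260.4 233.3] 0.64 [658.1 -39.7  50. ]
```

View pics/o_7.png

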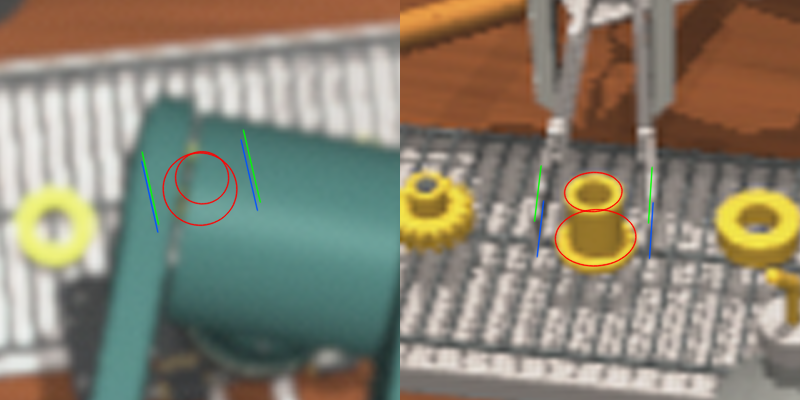

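{"fn": "servo_tool", "kwargs": {
  "moves": [
    [0,0,0,0,0,-1,0.48],
    [0,0,0,0,0,0,0.46],
    [0,0,0,0,0,0,0.44],
    [0,0,0,0,0,0,0.42],
    [0,0,0,0,0,0,0.4],
    [0,0,0,0,0,0,0.38],
    [0,0,0,0,0,0,0.36],
    [0,0,0,0,0,0,0.3],
    [0,0,0,0,0,0,0.2],
    [0,0,0,0,0,0,0.1],
    [0,0,0,0,0,0,0],
    [0,0,0,0,0,0,0]
  ]
}}

```text
clock: 21.55
ee_pos: [568.2, -54.2, 43.5]
tcp_rot: [-0.104, 0.995, -0.0, 0.0]
contact_force: [0.6, 0.6, -0.9]
finger_gap: 33.3
```

```bash
python3 st.py
```

```text
t 21.55 p [568.2 -54.2  43.5] z [ 0. -0. -1.] yaw_y 102.0 F [ 0.6  0.6 -0.9] gap 33.3
```

The grip stopped at 33.3 mm with 34 expected, so the jaws are on the bush. I lift slowly.

{"fn": "servo_tool", "kwargs": {
  "moves": [
    [0,0,0,0,0,2,0],
    [0,0,0,0,0,5,0],
    [0,0,0,0,0,9,0],
    [0,0,0,0,0,13,0],
    [0,0,0,0,0,16,0],
    [0,0,0,0,0,16,0],
    [0,0,0,0,0,15,0],
    [0,0,0,0,0,12,0],
    [0,0,0,0,0,8,0],
    [0,0,0,0,0,4,0],
    [0,0,0,0,0,0,0],
    [0,0,0,0,0,0,0]
  ]
}}

```text
clock: 23.05
ee_pos: [567.7, -54.1, 142.8]
tcp_rot: [-0.104, 0.995, 0.0, -0.001]
contact_force: [-0.4, 0.3, -2.8]
finger_gap: 33.5
```

```bash
sed -i 's/B0,66,14/B0,166,14/; s/B0,35,20/B0,135,20/' o6.py; python3 st.py;python3 o6.py 8 14 100
```

```text
t 23.05 p [567.7 -54.1 142.8] z [-0.001  0.    -1.   ] yaw_y 102.0 F [-0.4  0.3 -2.8] gap 33.5
jaws pred [655.8 -35.4 151. ]
top tongs_jaws [173.7 234.5] 0.34 [530.7 255.1 151. ]
scene tongs_jaws [259.6 200.2] 0.73 [652.  -39.2 151. ]
scene bush_sleeve [260.1 202.9] 0.7 [660.1 -35.8 150. ]
scene bush_sleeve [251.4 192.8] 0.2 [628.8 -66.1 150. ]
```

View pics/o_8.png

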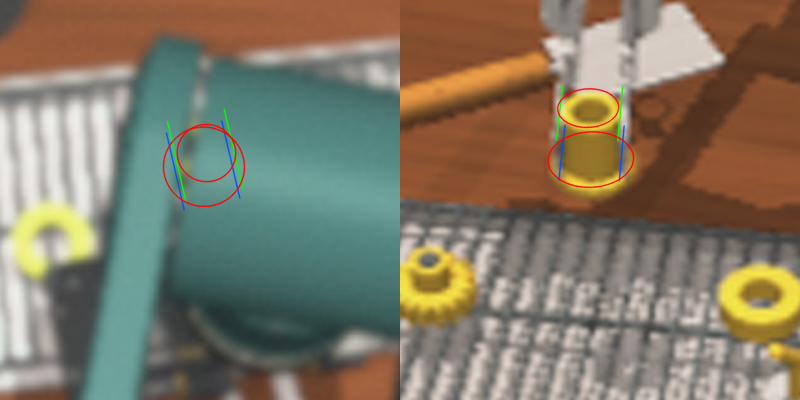

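The bush hangs in the jaws about 100 mm above the rack, and the collar and gear are where they were. I hold briefly and check it stays still.

{"fn": "servo_tool", "kwargs": {
  "moves": [
    [0,0,0,0,0,0,0],
    [0,0,0,0,0,0,0],
    [0,0,0,0,0,0,0],
    [0,0,0,0,0,0,0],
    [0,0,0,0,0,0,0],
    [0,0,0,0,0,0,0]
  ]
}}

```text
clock: 24.1
ee_pos: [568.1, -54.2, 143.5]
tcp_rot: [-0.104, 0.995, 0.0, -0.0]
contact_force: [0.0, -0.8, -2.4]
finger_gap: 33.6
```

Run:
```python
from st import *
st();a=cv2.imread("pics/scene_8.png").astype(int);b=snap("scene","s9.png")[:,:,::-1].astype(int)
d=np.abs(a-b).max(2)[185:225,245:275];print("image change",d.max(),d.mean())
q=place_of("scene","bush_sleeve")[0];print(q,at("scene",q["pixel"],150))
print(job_done());
```

```text
t 24.1 p [568.1 -54.2 143.5] z [-0.  0. -1.] yaw_y 102.0 F [ 0.  -0.8 -2.4] gap 33.6
image change 56 3.3033333333333332
{'pixel': [406.4, 197.7], 'score': 0.71} [564.45153063 290.9508569  150.        ]
the job is handed in; nothing more can be done
None
```

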